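# Nip a spacer ring in the measuring slide

### The job

Lay the tallest spacer ring flat in the open bay of the measuring slide, between the V-shaped stop and the spring pad, and let go of it. Then turn the knob on the carriage clockwise, following it as the carriage travels, until the spring pad has pushed the ring home into the V and holds it there with about 8 N, and let go of the knob. The slide only stands on the table: do not shove it out of its place, never squeeze the ring with more than 20 N, and leave the other parts on the table alone.

Things in the scene. Friction and masses are not known exactly. Their poses are not given: they have to be found in the camera images.
- spacer_ring_3: The ring to be clamped: ground steel spacer ring, outside diameter 60 mm, 30 mm tall (the tallest ring on the table), bore 30 mm, 0.19 kg, lying flat. Origin at the centre of its underside, z up.
- measuring_slide: Measuring slide: grey base plate 100 mm (x) by 222 mm (y), top face 16 mm above the table, on four rubber feet, standing loose; 2.8 kg in all, slides at some 13 to 20 N of sideways push. Origin under its middle at table height. V stop at its -y end, carriage at its +y end between rails 12 mm tall at x = -37 and +37 mm, y = 6 to 98 mm. Open to both sides (x) at the bay.
- bay (a point): Point on the plate's top, slide x = 0, y = -60 mm: the centre of the ring when seated in the steel V stop (26 mm tall, 78 mm wide, opens to +y, faces 45 deg either side of y). Laid about 11 mm to the +y side of this point, the ring is free of stop and pad. Axes as the slide's.
- carriage: Aluminium block 62 x 50 mm, top 54 mm above the table; knob on top, sprung steel pad (24 x 22 mm) facing the stop. Origin on the plate under the knob's axis, axes as the slide's. The pad's face is 51 mm ahead of it (slide -y), but its stem is screwed in or out by hand by up to 4 mm, not measured. The pad gives 9 mm at 3 N per mm, no preload: 8 N is 2.7 mm (0.22 rad of knob) past the seating.
- feed_knob (a joint): Knob angle, rad, 0 to 3.6, growing clockwise seen from above; starts at 0 to 0.5. Rack and pinion: the carriage goes 12 mm towards the stop (slide -y) per rad. Friction 0.28 N m, plus 0.012 N m for each newton on the pad; stays where it is left. Pushing the knob or carriage sideways (23 N friction) shoves the whole slide.
- knob_grip (a point): Grip point of the knob, on its upright axis, 78 mm above the table. The knob is a black bar 14 mm thick (x of this point), 50 mm long (y of this point), from 62 to 89 mm above the table, on a round hub. The point's axes turn with the knob; at knob angle 0 they lie along the slide's.
- spacer_ring_1: A lower spacer ring, 60 mm diameter, 20 mm tall: to be left alone. Origin under its centre.
- guide_bearing: A ball bearing guide ring, 62 mm diameter, 16 mm tall: to be left alone. Origin under its centre.
- setting_gauge: A white bridge gauge 42 x 120 mm with an upright rod, 95 mm tall: to be left alone. Origin under its centre.
Not all that is in view belongs to the job. Leave any orange or pink look-alike of the spacer_ring_3 alone.

How it is judged:
By the outcome, as a careful person would: the job done as asked, in the order asked, and still so for the second after the job is handed in, with the robot touching nothing.
It also fails if it takes over 72 s, if anything falls off the work surface, if the arm or the gripper's body presses on something with over 40 N, if the wrist force passes 120 N, or if a joint passes its speed limit or range.

### The arm

A 6-joint arm with a two-finger parallel gripper is mounted at the origin on a cart in front of the work surface, level with it; the furniture and walls round the work are solid. World frame = base frame: x ahead of the robot, y to its left, z up, the work surface at z = 0. Lengths are in m, angles in degrees, forces in N, time in s.
With the tool pointing down it reaches from about 0.275 to 0.825 m from the base axis. Payload 5.2 kg.
Tool frame: the origin (TCP) lies on the centre line of the jaws, within the pads' length; the fingertips stand 14 mm ahead of it and the grasp point (between the pads) lies 5 mm behind it (robot.nose_length is the distance from the TCP to the fingertips, in m); z points along the fingers, y is the line along which they close (so a half turn about z gives the same grasp; the last joint's range is limited). The gripper opens to 93 mm and grips with 3 to 60 N. Pads are 15 mm wide; open, the fingers measure 128 mm over their backs; the gripper's body (75 mm by 188 mm) begins 65 mm behind the grasp point.
Start: joints at [-82.494, 14.817, 87.949, -0, 77.235, -11.62], TCP at [0.18, -0.52, 0.196] pointing down, gripper open.
Joint ranges: [-179.93, 179.93], [-52.35, 119.4], [10.71, 147.94], [-69.91, 249.91], [12.55, 155.21], [-178.61, 178.61]. Speed limits (degrees/s): [147.25, 147.25, 180, 180, 180, 180].

### API

Orientations are given as a 3x3 rotation matrix whose columns are the frame's x, y, z axes.
In Python, from rig import status, imaging, robot gives the robot as it stands.
- The arm moves only by the shell command python3 -m pendant 'ROWS' [FORCE]. ROWS is JSON, a list of rows, each a list of 7 numbers: the turn, a rotation vector about the tool's x, y, z as a fraction of full scale, then the shift along the tool's x, y, z as a fraction of full scale, then the opening, from 0 (shut) to 1 (fully open). A call has 1 to 20 rows; each row shifts and turns the commanded pose from where the row before left it, along the tool's axes as they then stand; what a row does not reach is not made up. Full scale, the value 1, is 25 mm for a shift and 6 degrees for a turn. A row lasts 1/10 s, in which the tool goes at most 50 mm and 8.59 degrees, less where a joint would pass 70% of its speed; a pose out of reach is approached as far as the arm can. A call with a number of a shift or a turn outside -1 to 1 is refused whole. A call with a gripper value outside its range is refused whole. The fingers move at their own pace and stop on an object; FORCE is the grip in N (left out, the last holds). Time passes only in rows, so rows that do not move let the fingers close. It gives the time, the measured TCP pose, the force, the opening and the grip force at its end, in the units of the state.
- status.observe(): the state, without advancing time (a new reading comes with each control period).
- imaging.capture(name): name is "scene" or "side" or "wrist"; returns a dict with "image" (420x560x3 uint8, red, green, blue), "fov_y" (degrees; the focal length in pixels is half the picture's height over the tangent of half this angle, whatever the lens; pixels are square), "cx", "cy" (the principal point, pixels), "k1" (the pictures are not rectified: a ray, as slopes to the right and down, at radius r is drawn at 1 + k1 r^2 times it, then the intrinsics apply), "eye" and "attitude" of the camera in the world. Camera axes: x right, y down, z forward; pixel columns grow to the right and rows downward; lengths in m; the calibration is good to about 2 mm. A picture is of the moment at which its call begins. There is no depth.
- robot.close_job(): hands the job in; it is judged then, once.
The state is a dict: "t": time; "joint_pos": joint angles; "qd": joint speeds; "joint_efforts": joint torques, N m; "tool_pos": TCP position; "tcp_rot": TCP orientation; "force": force on the tool from outside, world axes, zero at the start; "ft_torque": the same for the moment, N m; "grip_width": opening from 0.0 (shut) to 1.0 (fully open); "finger_force": force on a finger pad.
Only numpy, scipy, OpenCV 4.12 (cv2) and the standard library are available. Lean on these libraries where they do the work, as an engineer would, in place of code of your own. Each camera call takes 0.05 s, during which the arm holds its last target. There are 200 camera calls.

## Working session

There is one attempt and no reset: what is moved stays moved. The work goes in short steps, Python scripts to look and compute and a shell command to move; the robot and the scene stay as the last step left them, time stands still between calls to the robot, and variables do not carry over. Pictures are saved under pics/ and viewed, at most 10 in all, crops included, and the job is handed in when it is done.

```bash
ls; mkdir -p pics; python3 - <<'E'
from rig import status, imaging, robot
import cv2
s=status.observe(); print({k:s[k] for k in('t','tool_pos','tcp_rot','force','grip_width')})
for n in("scene","side"):
    c=imaging.capture(n); cv2.imwrite(f'pics/{n}1.png',c['image'][:,:,::-1])
    print(n,{k:v for k,v in c.items() if k!='image'})
E
```

```text
pics
{'t': 0.0, 'tool_pos': array([ 0.18014959, -0.51902496,  0.19533302]), 'tcp_rot': array([[ 9.44803324e-01,  3.27637938e-01, -2.47330226e-04],
       [ 3.27637835e-01, -9.44801663e-01,  1.80715558e-03],
       [ 3.58414718e-04, -1.78844134e-03, -9.99998337e-01]]), 'force': array([ 0.60177481, -0.23047428,  0.64615728]), 'grip_width': 1.00051065953546}
scene {'fov_y': 43.04053433895282, 'cx': 276.8430908106395, 'cy': 214.4340053797526, 'k1': 0.032870581438054006, 'eye': array([-0.33207971,  0.50798308,  0.68327961]), 'attitude': array([[-0.45070794, -0.46225124,  0.76366625],
       [-0.8926498 ,  0.22742324, -0.38917221],
       [ 0.00621988, -0.85708953, -0.51512994]])}
side {'fov_y': 56.35289038003179, 'cx': 282.0208522662347, 'cy': 208.43022380245577, 'k1': -0.014485333662211186, 'eye': array([ 0.36220574, -0.72469771,  0.53032737]), 'attitude': array([[ 0.96876461, -0.10956428,  0.22246528],
       [-0.24778901, -0.46308706,  0.85097061],
       [ 0.00978481, -0.87951467, -0.47577118]])}
```

View pics/scene1.png

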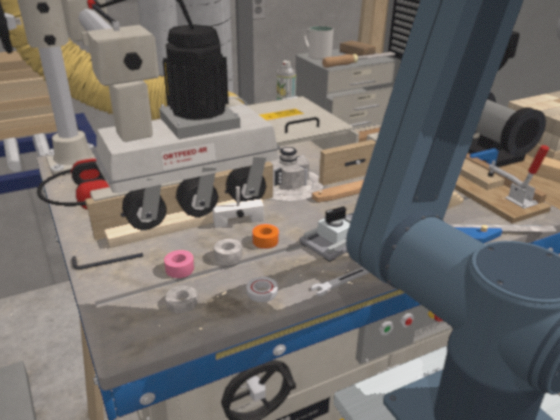

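View pics/side1.png

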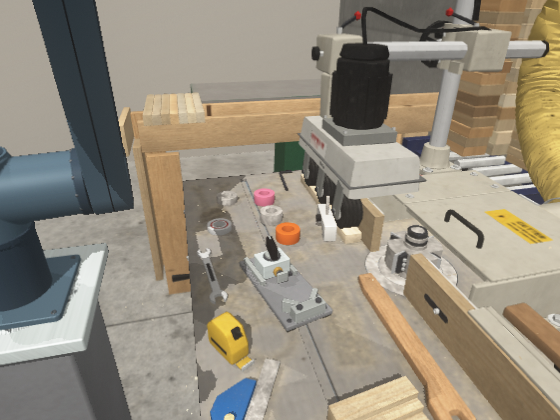

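The scene view shows grey rings at (228,252) and (182,298), the bearing at (262,288) and the slide near (330,235). In the side view the rings are at (271,214) and (229,197), the carriage at (268,262) and the V at (305,305). Next I get rough positions from these.

```bash
cat > h.py <<'E'
import numpy as np, cv2
from rig import status, imaging, robot
def K(c):
    f=c['image'].shape[0]/2/np.tan(np.radians(c['fov_y'])/2)
    return np.array([[f,0,c['cx']],[0,f,c['cy']],[0,0,1.]])
def rays(c,px):
    p=cv2.undistortPoints(np.array(px,float).reshape(-1,1,2),K(c),np.array([c['k1'],0,0,0.]))[:,0]
    return np.c_[p,np.ones(len(p))]@c['attitude'].T
def plane(c,px,z):
    d=rays(c,px); return c['eye']+d*((z-c['eye'][2])/d[:,2])[:,None]
def proj(c,P):
    R=c['attitude'].T
    return cv2.projectPoints(np.array(P,float).reshape(-1,1,3),cv2.Rodrigues(R)[0],-R@c['eye'],K(c),np.array([c['k1'],0,0,0.]))[0][:,0]
def two(c1,p1,c2,p2):
    a,b=rays(c1,[p1])[0],rays(c2,[p2])[0]
    t=np.linalg.lstsq(np.c_[a,-b],c2['eye']-c1['eye'],rcond=None)[0]
    return c1['eye']+a*t[0],c2['eye']+b*t[1]
def snap(n,f,crop=None,k=1):
    c=imaging.capture(n); im=c['image'][:,:,::-1]
    cv2.imwrite('pics/'+f+'_raw.png',im)
    if crop: x,y,w,h=crop; im=im[y:y+h,x:x+w]
    cv2.imwrite('pics/'+f+'.png',cv2.resize(im,None,fx=k,fy=k,interpolation=cv2.INTER_CUBIC)); return c
E
python3 - <<'E'
from h import *
np.set_printoptions(precision=4,suppress=True)
a=imaging.capture('scene'); b=imaging.capture('side')
print('ringA',plane(a,[(228,246)],.03),plane(b,[(271,211)],.03))
print('ringB',plane(a,[(182,293)],.02),plane(b,[(229,196)],.02))
print('knob',two(a,(335,213),b,(271,243)))
print('V',plane(b,[(303,300)],.042))
print('plate corners',plane(b,[(293,327),(330,313)],.016))
print('orange',plane(a,[(265,231)],.03),plane(b,[(288,229)],.03),'bearing',plane(a,[(262,284)],.016),plane(b,[(219,224)],.016))
im=b['image'][180:340,180:340,::-1]; im2=a['image'][200:320,140:380,::-1]
cv2.imwrite('pics/crop1.png',np.vstack([cv2.resize(im2,(640,320),interpolation=2),cv2.resize(im[45:115],(640,280),interpolation=2)]))
E
```

```text
ringA [[0.5647 0.1691 0.03  ]] [[0.5642 0.1631 0.03  ]]
ringB [[0.4688 0.3046 0.02  ]] [[0.47   0.2968 0.02  ]]
knob (array([ 0.51  , -0.0653,  0.0807]), array([ 0.5122, -0.0643,  0.0829]))
V [[ 0.5406 -0.2015  0.042 ]]
plate corners [[ 0.5123 -0.2368  0.016 ]
 [ 0.5883 -0.2195  0.016 ]]
orange [[0.5832 0.0713 0.03  ]] [[0.5842 0.0644 0.03  ]] bearing [[0.4295 0.152  0.016 ]] [[0.4248 0.1512 0.016 ]]
```

View pics/crop1.png

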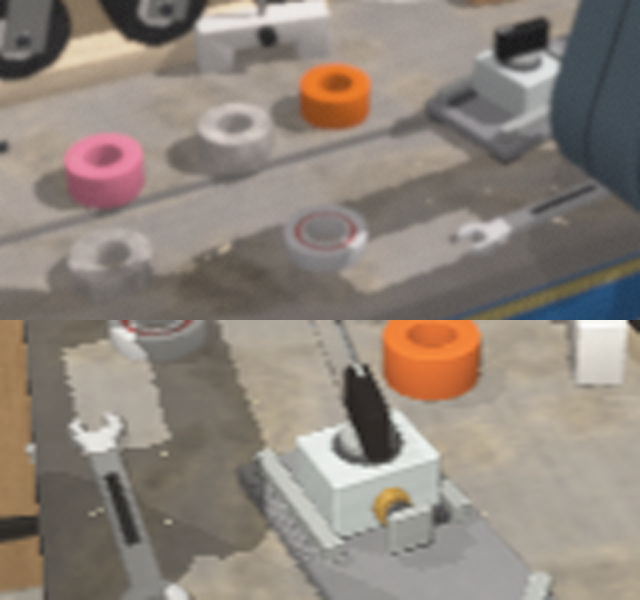

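The crop shows grey ring A at scene (228,252), about as tall as the orange one, while B looks lower. Now I check the obstacles around ring A.

```bash
python3 - <<'E'
from h import *
np.set_printoptions(precision=3,suppress=True)
a=imaging.capture('scene'); b=imaging.capture('side')
print('wheel near',two(a,(258,187),b,(347,207)))
print('body nearcorner',two(a,(277,127),b,(416,163)))
print('gauge floor',plane(a,[(216,222),(263,220)],0),plane(b,[(325,240),(336,240),(320,210)],0))
print('pink',plane(a,[(179,257)],.03),plane(b,[(264,195)],.03))
s=status.observe();print(s['joint_pos'],s['t'])
E
```

```text
wheel near (array([0.709, 0.03 , 0.073]), array([0.721, 0.034, 0.09 ]))
body nearcorner (array([ 0.796, -0.066,  0.18 ]), array([ 0.822, -0.06 ,  0.23 ]))
gauge floor [[0.714 0.14  0.   ]
 [0.672 0.034 0.   ]] [[0.673 0.04  0.   ]
 [0.7   0.033 0.   ]
 [0.712 0.19  0.   ]]
pink [[0.572 0.276 0.03 ]] [[0.566 0.26  0.03 ]]
[-82.495  14.832  87.969   0.001  77.235 -11.621] 0.3
```

```bash
R='[0,0,0,0.98,-0.868,0,1]'; python3 -m pendant '[[0,0,0,0.5,-0.44,0,1],[0,0,0,0.98,-0.868,0,1],[0,0,0,0.98,-0.868,0,1],[0,0,0,0.98,-0.868,0,1],[0,0,0,0.98,-0.868,0,1],[0,0,0,0.98,-0.868,0,1],[0,0,0,0.98,-0.868,0,1],[0,0,0,0.98,-0.868,0,1],[0,0,0,0.98,-0.868,0,1],[0,0,0,0.98,-0.868,0,1],[0,0,0,0.98,-0.868,0,1],[0,0,0,0.98,-0.868,0,1],[0,0,0,0.98,-0.868,0,1],[0,0,0,0.98,-0.868,0,1],[0,0,0,0.98,-0.868,0,1],[0,0,0,0.98,-0.868,0,1],[0,0,0,0.98,-0.868,0,1],[0,0,0,0.98,-0.868,0,1],[0,0,0,0.98,-0.868,0,1],[0,0,0,0.98,-0.868,0,1]]'
python3 -m pendant '[[0,0,-1,0.98,-0.868,0,1],[0,0,-1,0.9,-0.95,0,1],[0,0,-1,0.8,-1,0,1],[0,0,-1,0.3,-0.5,0,1],[0,0,-1,0,0,0,1],[0,0,-1,0,0,0,1],[0,0,-1,0,0,0,1],[0,0,-1,0,0,0,1],[0,0,-1,0,0,0,1],[0,0,-1,0,0,0,1],[0,0,-1,0,0,0,1],[0,0,-1,0,0,0,1],[0,0,-1,0,0,0,1],[0,0,-1,0,0,0,1],[0,0,-1,0,0,0,1],[0,0,-1,0,0,0,1],[0,0,-1,0,0,0,1],[0,0,-1,0,0,0,1],[0,0,-0.5,0,0,0,1],[0,0,0,0,0,0,1]]'
python3 - <<'E'
from h import *
np.set_printoptions(precision=4,suppress=True)
c=snap('wrist','w1'); print({k:v for k,v in c.items() if k!='image'}); s=status.observe(); print(s['tool_pos'],s['tcp_rot'],s['t'])
print(proj(c,[[.5645,.166,.03]]))
E
```

```text
t: 2.3
tool_pos: [0.4927, 0.0392, 0.1963]
tcp_rot: [[0.945, 0.328, -0.0], [0.328, -0.945, 0.0], [0.0, -0.0, -1.0]]
force: [1.1, -1.8, 0.2]
grip_width: 0.999
finger_force: 0.0
t: 4.3
tool_pos: [0.5211, 0.1434, 0.1962]
tcp_rot: [[-0.645, 0.764, -0.0], [0.764, 0.645, 0.0], [0.0, -0.0, -1.0]]
force: [0.0, 0.7, 0.2]
grip_width: 1.002
finger_force: 0.0
{'fov_y': 71.9459252966387, 'cx': 281.7750342412083, 'cy': 214.1952754135387, 'k1': -0.03347745187280765, 'eye': array([0.4719, 0.2031, 0.3842]), 'attitude': array([[ 0.7643,  0.62  ,  0.1773],
       [ 0.6448, -0.7344, -0.2119],
       [-0.0012,  0.2762, -0.9611]])}
[0.5213 0.1433 0.1962] [[-0.6438  0.7652 -0.0002]
 [ 0.7652  0.6438  0.0002]
 [ 0.0003 -0.0001 -1.    ]] 4.35
[[319.2751 203.7087]]
```

View pics/w1.png

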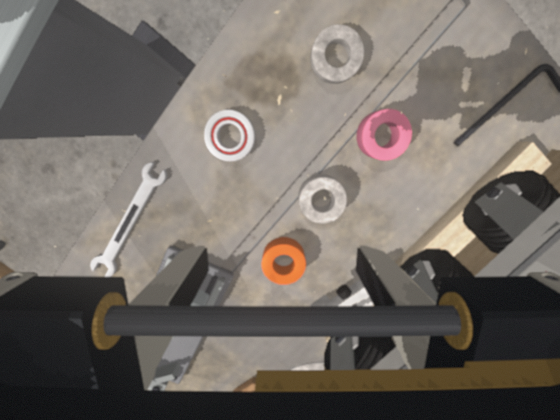

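The wrist view shows ring A at about (323,200) and the lower ring at (338,53). The apparent sizes match A = 30 mm and B = 20 mm. The slide is at (190,290), partly hidden. I compute the descent onto A.

```bash
python3 - <<'E'
from h import *
np.set_printoptions(precision=4,suppress=True)
c=imaging.capture('wrist'); s=status.observe()
im=c['image']; hsv=cv2.cvtColor(im,cv2.COLOR_RGB2HSV)
g=cv2.medianBlur(cv2.cvtColor(im,cv2.COLOR_RGB2GRAY),3)
x0,y0=290,168; r=g[y0:y0+65,x0:x0+65]
h=cv2.HoughCircles(cv2.resize(r,None,fx=4,fy=4,interpolation=2),cv2.HOUGH_GRADIENT,1,40,param1=120,param2=20,minRadius=35,maxRadius=110)
h=h[0][:4]/4+[x0,y0,0]; print(h)
for q in h:
    P=plane(c,[q[:2]],.03)[0]; print(P, s['tcp_rot'].T@(P-s['tool_pos'])/.025)
E
```

```text
[[323.375 201.375  12.125]]
[0.5666 0.1714 0.03  ] [-0.3023  2.1102  6.649 ]
```

```bash
python3 -m pendant '[[0,0,0,-0.11,0.7,0,1],[0,0,0,-0.11,0.7,0.4,1],[0,0,0,-0.11,0.65,0.8,1],[0,0,0,0,0,1,1],[0,0,0,0,0,1,1],[0,0,0,0,0,1,1],[0,0,0,0,0,1,1],[0,0,0,0,0,0.9,1],[0,0,0,0,0,0.6,1],[0,0,0,0,0,0.4,1],[0,0,0,0,0,0,1],[0,0,0,0,0,0,0.4],[0,0,0,0,0,0,0.4],[0,0,0,0,0,0,0.4],[0,0,0,0,0,0,0.4],[0,0,0,0,0,0,0.4]]' 13
```

```text
t: 6.0
tool_pos: [0.5669, 0.1695, 0.0191]
tcp_rot: [[-0.644, 0.765, 0.001], [0.765, 0.644, 0.0], [-0.0, 0.001, -1.0]]
force: [0.3, -0.5, 0.4]
grip_width: 0.622
finger_force: 0.0
```

```bash
python3 -m pendant '[[0,0,0,0,0,0,0.4],[0,0,0,0,0,0,0.4],[0,0,0,0,0,0,0.4]]' 13; python3 - <<'E'
from h import *
snap('wrist','w2')
E
```

```text
t: 6.3
tool_pos: [0.5666, 0.1694, 0.0186]
tcp_rot: [[-0.644, 0.765, -0.0], [0.765, 0.644, 0.0], [0.0, 0.0, -1.0]]
force: [-0.3, 0.2, -0.4]
grip_width: 0.408
finger_force: 0.0
```

View pics/w2.png

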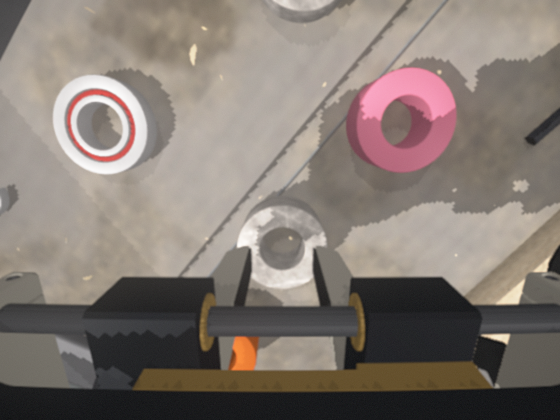

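The ring is still at (283,247), and the fingers closed to 38 mm with no contact force. I check the geometry.

```bash
python3 - <<'E'
from h import *
np.set_printoptions(precision=4,suppress=True)
c=imaging.capture('wrist'); s=status.observe(); R=s['tcp_rot'];p=s['tool_pos']
print(c['eye'],c['attitude'],p,s['grip_width'],s['finger_force'])
print('tcp',proj(c,[p,p+R[:,2]*.014,p+R[:,1]*.019+R[:,2]*.014,p-R[:,1]*.019+R[:,2]*.014]))
for z in(0,.02,.03):
    P=plane(c,[(282,243),(238,243),(326,243),(282,200),(282,288)],z); print(z,(P-p)@R)
E
```

```text
[0.5174 0.2292 0.2066] [[ 0.7649  0.6193  0.1774]
 [ 0.6442 -0.7349 -0.2122]
 [-0.0011  0.2766 -0.961 ]] [0.5666 0.1694 0.0186] 0.40083678382339916 0.0
tcp [[280.8843 246.2778]
 [280.9599 239.0807]
 [306.4617 239.0753]
 [255.4644 239.0732]]
0 [[-0.005   0.0008  0.0186]
 [-0.005  -0.0329  0.0186]
 [-0.005   0.0345  0.0186]
 [ 0.0288  0.0008  0.0186]
 [-0.0438  0.0008  0.0186]]
0.02 [[ 0.003   0.0008 -0.0014]
 [ 0.003  -0.0297 -0.0014]
 [ 0.003   0.0312 -0.0014]
 [ 0.0335  0.0008 -0.0014]
 [-0.032   0.0008 -0.0014]]
0.03 [[ 0.007   0.0008 -0.0114]
 [ 0.007  -0.028  -0.0114]
 [ 0.007   0.0296 -0.0114]
 [ 0.0358  0.0008 -0.0114]
 [-0.0262  0.0008 -0.0114]]
```

```bash
python3 - <<'E'
from h import *
print(robot.nose_length,[x for x in dir(robot) if x[0]!='_'])
c=imaging.capture('side'); d=imaging.capture('scene'); s=status.observe();p=s['tool_pos']
q=proj(c,[p,[p[0],p[1],.0046]]); print(q, proj(d,[p]))
u,v=q[0].astype(int); im=c['image'][v-75:v+35,u-75:u+75,::-1]
u,v=proj(d,[p])[0].astype(int); i2=d['image'][v-75:v+35,u-75:u+75,::-1]
cv2.imwrite('pics/c3.png',cv2.resize(np.hstack([im,i2]),(800,293),interpolation=2))
E
```

```text
0.014 ['Unreachable', 'close_job', 'nose_length']
[[271.34841238 213.517817  ]
 [271.36492697 218.05296785]] [[227.73437067 249.92402375]]
```

View pics/c3.png

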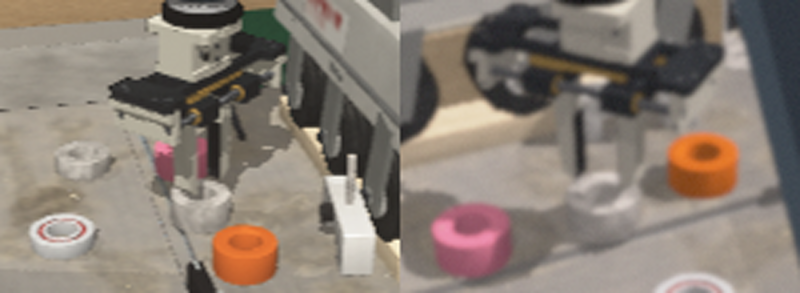

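The images suggest the fingertips are level with the ring's top, or just beside the ring. I open the gripper and compare before and after.

```bash
python3 -m pendant '[[0,0,0,0,0,0,1],[0,0,0,0,0,0,1],[0,0,0,0,0,0,1],[0,0,0,0,0,0,1],[0,0,0,0,0,0,1],[0,0,0,0,0,0,1],[0,0,0,0,0,0,1],[0,0,0,0,0,0,1],[0,0,0,0,0,0,1]]'; python3 - <<'E'
from h import *
snap('wrist','w3'); snap('side','s3')
a=cv2.imread('pics/w2_raw.png')[190:310,200:370]; b=cv2.imread('pics/w3_raw.png')[190:310,200:370]
s=cv2.imread('pics/s3_raw.png')[160:240,215:328]
r=lambda i:cv2.resize(i,(400,282),interpolation=2)
cv2.imwrite('pics/cmp.png',np.vstack([np.hstack([r(a),r(b)]),np.hstack([r(s),r(a)])]))
E
```

```text
t: 7.4
tool_pos: [0.5666, 0.1694, 0.0186]
tcp_rot: [[-0.644, 0.765, -0.0], [0.765, 0.644, -0.0], [-0.0, -0.0, -1.0]]
force: [-0.6, 0.2, -1.0]
grip_width: 0.999
finger_force: 0.0
```

View pics/cmp.png

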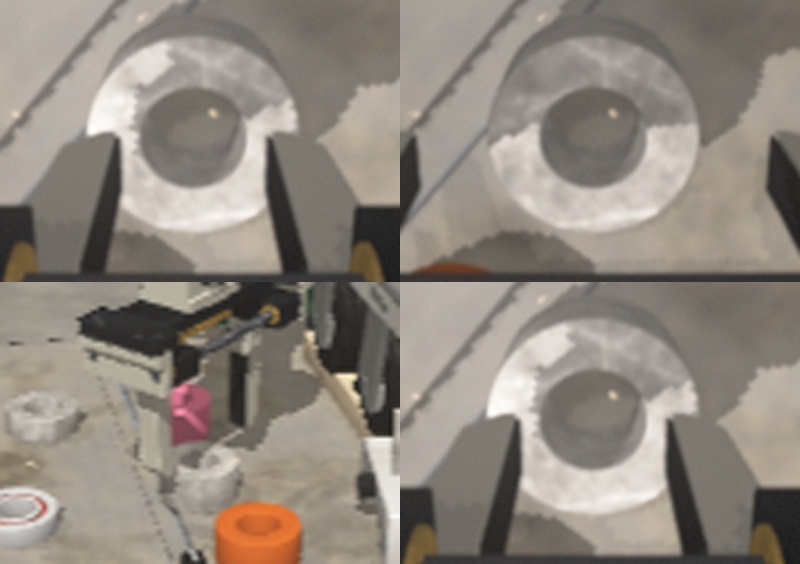

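```bash
python3 - <<'E'
from h import *
c=imaging.capture('side'); s=status.observe();p=s['tool_pos'];R=s['tcp_rot']
for sg,px in((1,(284.8,200.5)),(-1,(258.8,218))):
  for z in (0,.0046,.02,.03,.04,.05):
    P=p+sg*R[:,1]*.055; P[2]=z; print(sg,z,proj(c,[P])[0],px)
print(s['force'],s['ft_torque'],s['joint_pos'])
E
```

```text
1 0 [283.18197518 211.62451043] (284.8, 200.5)
1 0.0046 [283.20039439 210.18374295] (284.8, 200.5)
1 0.02 [283.26259428 205.3181403 ] (284.8, 200.5)
1 0.03 [283.30343096 202.12345181] (284.8, 200.5)
1 0.04 [283.34462489 198.90063147] (284.8, 200.5)
1 0.05 [283.38618055 195.64932522] (284.8, 200.5)
-1 0 [258.68668738 228.04316527] (258.8, 218)
-1 0.0046 [258.65369852 226.52598701] (258.8, 218)
-1 0.02 [258.54228962 221.39870887] (258.8, 218)
-1 0.03 [258.46913803 218.0291616 ] (258.8, 218)
-1 0.04 [258.39534076 214.62749549] (258.8, 218)
-1 0.05 [258.32088979 211.1932717 ] (258.8, 218)
[-0.10843684 -0.13085879  0.42561772] [-0.03312224 -0.12796141 -0.05040379] [ 5.85024864e+00  2.86895434e+01  9.43136644e+01  1.48777263e-04
  5.69941905e+01 -3.42739113e+01]
```

The fingertips sit about 28 mm higher than the reported pose implies. I'll go down in small steps and watch the force.

```bash
python3 -m pendant '[[0,0,0,0,0,0.12,1],[0,0,0,0,0,0.1,1],[0,0,0,0,0,0,1]]'
```

```text
t: 7.85
tool_pos: [0.5661, 0.1694, 0.0126]
tcp_rot: [[-0.644, 0.765, -0.001], [0.765, 0.644, -0.0], [0.001, -0.001, -1.0]]
force: [0.1, 0.4, -0.3]
grip_width: 1.003
finger_force: 0.0
```

```bash
python3 -m pendant '[[0,0,0,0,0,0.1,1],[0,0,0,0,0,0.1,1],[0,0,0,0,0,0,1]]'; python3 -m pendant '[[0,0,0,0,0,0.1,1],[0,0,0,0,0,0.1,1],[0,0,0,0,0,0,1]]'; python3 - <<'E'
from h import *
np.set_printoptions(precision=4,suppress=True)
c=imaging.capture('wrist');s=status.observe();p=s['tool_pos'];R=s['tcp_rot']
cv2.imwrite('pics/w4_raw.png',c['image'][:,:,::-1])
g=cv2.cvtColor(c['image'],cv2.COLOR_RGB2GRAY)
x0,y0=230,185; r=cv2.resize(g[y0:y0+110,x0:x0+110],None,fx=4,fy=4,interpolation=2)
for lo,hi in((70,105),(150,230)):
  h=cv2.HoughCircles(cv2.medianBlur(r,5),cv2.HOUGH_GRADIENT,1,200,param1=100,param2=15,minRadius=lo,maxRadius=hi)
  q=h[0][0]/4+[x0,y0,0]; P=plane(c,[q[:2]],.03)[0]; print(q,P,(P-p)@R, c['eye'])
E
```

```text
t: 8.15
tool_pos: [0.5663, 0.1694, 0.0077]
tcp_rot: [[-0.644, 0.765, -0.001], [0.765, 0.644, -0.0], [0.0, -0.001, -1.0]]
force: [0.8, -0.4, 0.1]
grip_width: 1.001
finger_force: 0.0
t: 8.45
tool_pos: [0.5663, 0.1694, 0.0027]
tcp_rot: [[-0.644, 0.765, -0.001], [0.765, 0.644, -0.0], [0.0, -0.001, -1.0]]
force: [-0.8, 0.1, 0.3]
grip_width: 0.998
finger_force: 0.0Traceback (most recent call last):
  File "<stdin>", line 9, in <module>
TypeError: 'NoneType' object is not subscriptable
```

```bash
python3 -m pendant '[[0,0,0,0,0,0.12,1],[0,0,0,0,0,0.08,1],[0,0,0,0,0,0,1]]'; python3 -m pendant '[[0,0,0,0,0,0,0.5],[0,0,0,0,0,0,0.5],[0,0,0,0,0,0,0.5],[0,0,0,0,0,0,0.5],[0,0,0,0,0,0,0.5],[0,0,0,0,0,0,0.5],[0,0,0,0,0,0,0.5]]' 13
```

```text
t: 8.8
tool_pos: [0.5663, 0.1694, -0.0022]
tcp_rot: [[-0.644, 0.765, -0.001], [0.765, 0.644, -0.0], [0.0, -0.001, -1.0]]
force: [0.3, -0.4, -0.8]
grip_width: 1.0
finger_force: 0.0
t: 9.5
tool_pos: [0.5667, 0.1695, -0.0018]
tcp_rot: [[-0.644, 0.765, 0.0], [0.765, 0.644, 0.0], [-0.0, 0.0, -1.0]]
force: [-0.3, 0.1, 0.9]
grip_width: 0.633
finger_force: 13.0
```

```bash
python3 -m pendant '[[0,0,0,0,0,-0.4,0.5],[0,0,0,0,0,-0.9,0.5],[0,0,0,0,0,-1,0.5],[0,0,0,0,0,-1,0.5],[0,0,0,0,0,-1,0.5],[0,0,0.6,0,0,-1,0.5],[0,0,1,0,0,-0.8,0.5],[0,0,1,0,0,0,0.5],[0,0,1,0,0,0,0.5],[0,0,0.8,0,0,0,0.5],[0,0,0.27,0,0,0,0.5]]' 13;  python3 -m pendant '[[0,0,0,-0.4,-0.14,0,0.5],[0,0,0,-0.8,-0.284,0,0.5],[0,0,0,-0.95,-0.284,0,0.5],[0,0,0,-0.95,-0.284,0,0.5],[0,0,0,-0.95,-0.284,0,0.5],[0,0,0,-0.95,-0.284,0,0.5],[0,0,0,-0.95,-0.284,0,0.5],[0,0,0,-0.95,-0.284,0,0.5],[0,0,0,-0.95,-0.284,0,0.5],[0,0,0,-0.95,-0.284,0,0.5],[0,0,0,-0.95,-0.284,0,0.5],[0,0,0,-0.95,-0.284,0,0.5],[0,0,0,-0.95,-0.284,0,0.5],[0,0,0,-0.7,-0.284,0,0.5],[0,0,0,-0.3,-0.14,0,0.5],[0,0,0,0,0,0,0.5],[0,0,0,0,0,0,0.5]]'; python3 - <<'E'
from h import *
np.set_printoptions(precision=4,suppress=True)
c=imaging.capture('wrist'); d=imaging.capture('side'); w=c['image']; s=d['image'][230:335,200:375]
print(c['eye'],c['attitude'],d['image'].shape)
cv2.imwrite('pics/w5_raw.png',w[:,:,::-1]); cv2.imwrite('pics/s5_raw.png',d['image'][:,:,::-1])
v=np.hstack([w[:,:,::-1][60:360,80:480],np.vstack([cv2.resize(s,(400,240),interpolation=2)[:,:,::-1],np.zeros((60,400,3),np.uint8)])]); cv2.imwrite('pics/v5.png',v)
E
```

```text
t: 10.6
tool_pos: [0.5663, 0.1695, 0.151]
tcp_rot: [[-0.208, 0.978, -0.0], [0.978, 0.208, 0.0], [0.0, -0.0, -1.0]]
force: [0.3, -0.4, -2.5]
grip_width: 0.634
finger_force: 13.0
t: 12.3
tool_pos: [0.5356, -0.1602, 0.1506]
tcp_rot: [[-0.21, 0.978, -0.0], [0.978, 0.21, 0.001], [0.001, -0.0, -1.0]]
force: [0.1, -0.2, -2.5]
grip_width: 0.633
finger_force: 13.0
[ 0.5199 -0.0841  0.3386] [[ 0.9778  0.2018  0.0567]
 [ 0.2096 -0.9396 -0.2707]
 [-0.0014  0.2766 -0.961 ]] (420, 560, 3)
```

View pics/v5.png

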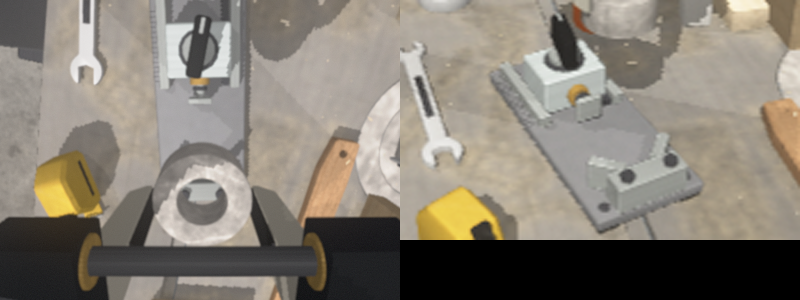

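The wrist view (crop offset 80,60) shows plate edges at about x=157 and 247, the carriage top's front edge near row 80 and the pad at (200,99). In the side crop the V arm tips are at (590,160) and (663,135).

```bash
python3 - <<'E'
from h import *
np.set_printoptions(precision=4,suppress=True)
c=imaging.capture('wrist'); d=imaging.capture('side'); s=status.observe();p=s['tool_pos'];R=s['tcp_rot']
g=cv2.cvtColor(c['image'],cv2.COLOR_RGB2GRAY).astype(float)
for r in (165,175,185,195):
    gr=np.convolve(g[r-1:r+2].mean(0),[1,1,0,-1,-1],'same'); 
    l=220+np.abs(gr[220:250]).argmax(); t=315+np.abs(gr[315:345]).argmax(); P=plane(c,[(l,r),(t,r)],.016); print(r,l,t,P[0],P[1],'mid',P.mean(0)[:2],'w',np.linalg.norm(P[1]-P[0]))
print('carr front',plane(c,[(247,139),(310,137)],.054))
print('pad',plane(c,[(269,161),(291,160)],.045))
print('Vtips',plane(d,[(283,300),(315,289)],.042))
print('knob top centre',plane(c,[(280,105)],.089))
q=plane(c,[(280,105),(276,138),(290,75)],.089);print(q)
E
```

```text
165 237 329 [ 0.4788 -0.1295  0.016 ] [ 0.5785 -0.108   0.016 ] mid [ 0.5286 -0.1187] w 0.10196163440726796
175 238 329 [ 0.4818 -0.1402  0.016 ] [ 0.5813 -0.1188  0.016 ] mid [ 0.5315 -0.1295] w 0.10178436357003315
185 235 329 [ 0.4804 -0.1521  0.016 ] [ 0.5841 -0.1297  0.016 ] mid [ 0.5323 -0.1409] w 0.10613685627985901
195 239 329 [ 0.4868 -0.1625  0.016 ] [ 0.5871 -0.1409  0.016 ] mid [ 0.5369 -0.1517] w 0.10258599688897721
carr front [[ 0.4888 -0.0977  0.054 ]
 [ 0.5472 -0.0833  0.054 ]]
pad [[ 0.5133 -0.1147  0.045 ]
 [ 0.5347 -0.109   0.045 ]]
Vtips [[ 0.505  -0.1928  0.042 ]
 [ 0.5718 -0.1775  0.042 ]]
knob top centre [[ 0.514  -0.0638  0.089 ]]
[[ 0.514  -0.0638  0.089 ]
 [ 0.5162 -0.0901  0.089 ]
 [ 0.5171 -0.0401  0.089 ]]
```

```bash
python3 - <<'E'
from h import *
np.set_printoptions(precision=4,suppress=True)
c=imaging.capture('wrist'); s=status.observe();p=s['tool_pos'];R=s['tcp_rot']
P=plane(c,[(282,260)],.182)[0]; print((P-p)@R)
T=np.array([.538,-.171,.0]); print((T-p)@R/.025)
E
```

```text
[ 0.0045  0.0005 -0.0313]
[-0.4569 -0.0165  6.0283]
```

```bash
python3 -m pendant '[[0,0,-0.1,-0.2,0,0,0.5],[0,0,0,-0.25,0,0.5,0.5],[0,0,0,0,0,1,0.5],[0,0,0,0,0,1,0.5],[0,0,0,0,0,1,0.5],[0,0,0,0,0,0.8,0.5],[0,0,0,0,0,0.4,0.5],[0,0,0,0,0,0.3,0.5],[0,0,0,0,0,0.1,0.5],[0,0,0,0,0,0,0.5],[0,0,0,0,0,0,0.5]]' 13;  python3 -m pendant '[[0,0,0,0,0,0.08,0.5],[0,0,0,0,0,0.08,0.5],[0,0,0,0,0,0.04,0.5],[0,0,0,0,0,0,0.5]]'; python3 - <<'E'
from h import *
c=snap('side','s6'); w=snap('wrist','w6');
s=c['image'][220:340,210:360]
cv2.imwrite('pics/v6.png',np.hstack([cv2.resize(s,(400,320),interpolation=2)[:,:,::-1],w['image'][40:360,80:480,::-1]]))
E
```

```text
t: 13.65
tool_pos: [0.5369, -0.1698, 0.0231]
tcp_rot: [[-0.22, 0.976, -0.003], [0.976, 0.22, 0.003], [0.004, -0.002, -1.0]]
force: [-4.3, 7.1, 7.7]
grip_width: 0.627
finger_force: 13.0
t: 14.05
tool_pos: [0.5375, -0.1718, 0.0198]
tcp_rot: [[-0.22, 0.975, -0.001], [0.975, 0.22, -0.0], [-0.0, -0.001, -1.0]]
force: [-6.7, 1.7, 16.0]
grip_width: 0.629
finger_force: 13.7
```

View pics/v6.png

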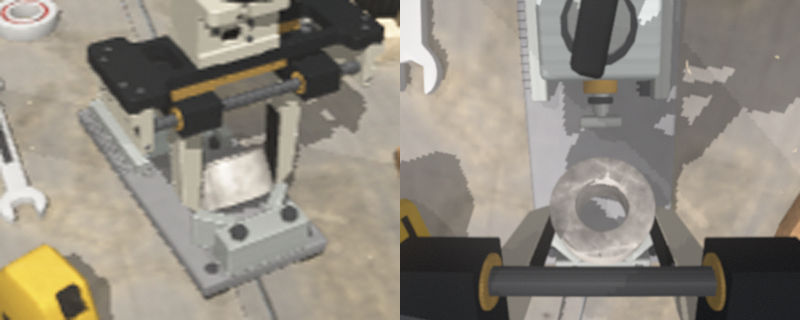

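The ring's rear edge landed on top of the V and the ring has tilted: it shows at (237,180) in the side crop, with the V arms right under it in the wrist crop near row 250. I lift it and shift 12 mm towards the carriage.

```bash
python3 -m pendant '[[0,0,0,0,0,-0.3,0.5],[0,0,0,0,0,-0.5,0.5],[0,0,0,0.24,0,0,0.5],[0,0,0,0.24,0,0,0.5],[0,0,0,0,0,0.2,0.5],[0,0,0,0,0,0.2,0.5],[0,0,0,0,0,0.12,0.5],[0,0,0,0,0,0,0.5],[0,0,0,0,0,0,0.5]]' 10; python3 - <<'E'
from h import *
c=imaging.capture('side'); w=imaging.capture('wrist')
cv2.imwrite('pics/v7.png',np.hstack([cv2.resize(c['image'][220:340,210:360],(400,320),interpolation=2)[:,:,::-1],w['image'][40:360,80:480,::-1]]))
E
```

```text
t: 15.05
tool_pos: [0.5355, -0.1599, 0.0248]
tcp_rot: [[-0.22, 0.976, -0.001], [0.976, 0.22, 0.0], [0.0, -0.001, -1.0]]
force: [0.3, -1.1, -2.4]
grip_width: 0.632
finger_force: 10.0
```

View pics/v7.png

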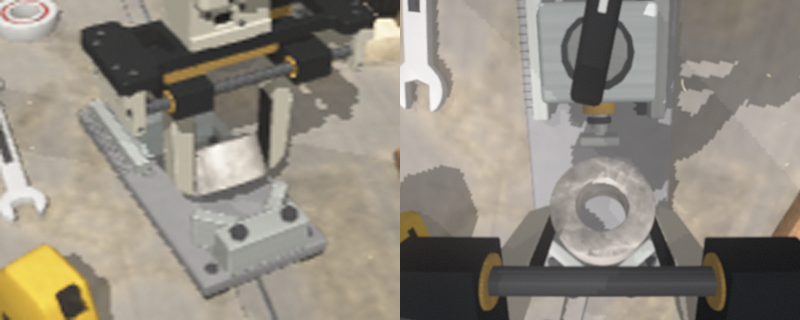

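The side crop shows the ring ahead of the V and clear of it, its lower edge at about (215,190). The wrist crop shows about 9 mm of gap to the pad (row 142 against ring edge row 157). I lower it to contact.

```bash
python3 -m pendant '[[0,0,0,0,0,0.12,0.5],[0,0,0,0,0,0,0.5],[0,0,0,0,0,0,0.5]]' 6;python3 -m pendant '[[0,0,0,0,0,0.08,0.5],[0,0,0,0,0,0,0.5]]'; python3 -m pendant '[[0,0,0,0,0,0.08,0.5],[0,0,0,0,0,0,0.5]]'
```

```text
t: 15.45
tool_pos: [0.5356, -0.1599, 0.0221]
tcp_rot: [[-0.22, 0.976, -0.0], [0.976, 0.22, 0.0], [0.0, -0.0, -1.0]]
force: [-0.5, 0.6, -1.2]
grip_width: 0.636
finger_force: 6.0
t: 15.65
tool_pos: [0.5359, -0.1603, 0.0203]
tcp_rot: [[-0.22, 0.975, 0.001], [0.975, 0.22, -0.001], [-0.001, 0.001, -1.0]]
force: [-0.7, -0.4, -0.0]
grip_width: 0.63
finger_force: 6.0
t: 15.85
tool_pos: [0.5365, -0.1605, 0.0187]
tcp_rot: [[-0.22, 0.976, 0.002], [0.976, 0.22, -0.001], [-0.002, 0.002, -1.0]]
force: [0.8, -1.6, 2.1]
grip_width: 0.634
finger_force: 6.1
```

```bash
python3 -m pendant '[[0,0,0,0,0,0.08,0.5],[0,0,0,0,0,0,0.5]]' 4; python3 -m pendant '[[0,0,0,0,0,0.06,0.5],[0,0,0,0,0,0,0.5]]' 4
```

```text
t: 16.05
tool_pos: [0.535, -0.1594, 0.0156]
tcp_rot: [[-0.22, 0.976, -0.001], [0.976, 0.22, 0.001], [0.001, -0.001, -1.0]]
force: [0.2, -0.5, -1.2]
grip_width: 0.634
finger_force: 4.0
t: 16.25
tool_pos: [0.535, -0.1594, 0.014]
tcp_rot: [[-0.22, 0.976, -0.001], [0.976, 0.22, 0.001], [0.001, -0.001, -1.0]]
force: [-0.3, 0.2, -0.8]
grip_width: 0.637
finger_force: 4.0
```

```bash
python3 -m pendant '[[0,0,0,0,0,0,0.8],[0,0,0,0,0,0,0.9],[0,0,0,0,0,0,0.9],[0,0,0,0,0,0,0.9],[0,0,0,0,0,-0.1,0.9],[0,0,0,0,0,-0.3,0.9],[0,0,0,0,0,-0.8,0.9],[0,0,0,0,0,-1,0.9],[0,0,0,0,0,-1,0.9],[0,0,0,0,0,-1,0.9],[0,0,0,0,0,-0.8,0.9],[0,0,0,0,0,-0.4,0.9],[0,0,0,0,0,0,0.9]]'; python3 - <<'E'
from h import *
np.set_printoptions(precision=4,suppress=True)
c=imaging.capture('wrist'); s=status.observe();p=s['tool_pos'];R=s['tcp_rot']
cv2.imwrite('pics/w8_raw.png',c['image'][:,:,::-1])
g=cv2.cvtColor(c['image'],cv2.COLOR_RGB2GRAY)
u,v=proj(c,[[.5167,-.065,.089]])[0].astype(int); print(u,v)
m=np.zeros_like(g); m[max(v-55,0):v+55,u-40:u+40]=(g[max(v-55,0):v+55,u-40:u+40]<45)*255
m=cv2.morphologyEx(m,cv2.MORPH_OPEN,np.ones((5,5)))
k=max(cv2.findContours(m,0,2)[0],key=cv2.contourArea); r=cv2.minAreaRect(k); print(r)
b=cv2.boxPoints(r); P=plane(c,b,.089); print(P, P.mean(0))
e=np.array([P[1]-P[0],P[2]-P[1]]); print(np.linalg.norm(e,axis=1),np.degrees(np.arctan2(e[:,1],e[:,0])))
u,v=proj(c,[[.535,-.159,.046]])[0].astype(int); print('ring px',u,v)
x0,y0=u-45,v-45; q=cv2.resize(g[y0:y0+90,x0:x0+90],None,fx=4,fy=4,interpolation=2)
h=cv2.HoughCircles(cv2.medianBlur(q,5),cv2.HOUGH_GRADIENT,1,60,param1=80,param2=15,minRadius=35,maxRadius=150)
if h is not None:
  for t in h[0][:4]:
    t=t/4+[x0,y0,0]; print(t,plane(c,[t[:2]],.046))
E
```

```text
t: 17.55
tool_pos: [0.5365, -0.1603, 0.1515]
tcp_rot: [[-0.22, 0.976, 0.003], [0.976, 0.22, -0.002], [-0.002, 0.003, -1.0]]
force: [0.2, -0.2, 0.2]
grip_width: 0.899
finger_force: 0.0
283 105Traceback (most recent call last):
  File "<stdin>", line 9, in <module>
ValueError: max() iterable argument is empty
```

```bash
cat > m.py <<'E'
from h import *
np.set_printoptions(precision=4,suppress=True)
def knob(c,guess,thr=75):
    g=cv2.cvtColor(c['image'],cv2.COLOR_RGB2GRAY)
    u,v=proj(c,[guess])[0].astype(int)
    m=np.zeros_like(g); a=slice(max(v-55,0),v+55),slice(u-40,u+40); m[a]=(g[a]<thr)*255
    m=cv2.morphologyEx(m,cv2.MORPH_OPEN,np.ones((5,5)))
    n,L,st,ce=cv2.connectedComponentsWithStats(m); print(st[1:],ce[1:])
    i=1+st[1:,4].argmax(); k=cv2.findContours((L==i).astype(np.uint8),0,2)[0][0]
    r=cv2.minAreaRect(k); P=plane(c,cv2.boxPoints(r),.089); e=np.diff(P[:3],axis=0)
    print(r,P.mean(0),np.linalg.norm(e,axis=1),np.degrees(np.arctan2(e[:,1],e[:,0])))
def ring(c,guess):
    g=cv2.cvtColor(c['image'],cv2.COLOR_RGB2GRAY)
    u,v=proj(c,[guess])[0].astype(int); x0,y0=u-45,v-45; print('ring px',u,v)
    q=cv2.resize(g[y0:y0+90,x0:x0+90],None,fx=4,fy=4,interpolation=2)
    for lo,hi in((40,75),(85,140)):
      h=cv2.HoughCircles(cv2.medianBlur(q,5),cv2.HOUGH_GRADIENT,1,60,param1=80,param2=15,minRadius=lo,maxRadius=hi)
      if h is not None:
        for t in h[0][:2]:
          t=t/4+[x0,y0,0]; print(t,plane(c,[t[:2]],.046))
E
python3 - <<'E'
from m import *
c=imaging.capture('wrist'); g=cv2.cvtColor(c['image'],cv2.COLOR_RGB2GRAY)
print(g[60:155:8,255:320:5])
knob(c,[.5167,-.065,.089]); ring(c,[.535,-.159,.046])
E
```

```text
[[140 141 142 112  99 103 102 109 113 106  72  85 133]
 [142 140 101 101 100 100  99  99 108 105  71  87 133]
 [139 103 101 100  95  52  82  83  98 103  71  88 131]
 [190 193 194 197  96  83 127  50 144 145 144 144 130]
 [220 219 213  89  53 126  65  78 147 146 147 145 118]
 [218 195 131 168  58  59  57 121  67 147 145 144 119]
 [218 110 173 122  59  59  57 120  94 135 148 147 119]
 [222 164 162  62  62  58  76 117  70 149 151 148 120]
 [221 221 142  62  62  55 103  84 215 152 161 197 133]
 [219 217 174  62  60  54 214 218 215 214 217 190 175]
 [142 147 145 133 158 161 140 100 102 100  88 123 174]
 [147 158 147 149  83  84  73 103 105 142 147 145 152]]
[[304  57   5  19  95]
 [276  77   5   7  35]
 [268  80  24  57 737]] [[306.      66.    ]
 [278.      80.    ]
 [278.5672 111.3351]]
((278.7559814453125, 107.59200286865234), (16.01024627685547, 58.67442321777344), 10.30484676361084) [ 0.5127 -0.0672  0.089 ] [0.0454 0.0127] [91.3009  3.0996]
ring px 280 207
[280.375 206.375  14.2  ] [[ 0.5343 -0.1583  0.046 ]]
[280.625 205.625  28.175] [[ 0.5344 -0.1575  0.046 ]]
```

```bash
python3 -m pendant '[[0,0,0.6,0,0,0,0.5],[0,0,1,0,0,0,0.5],[0,0,0.52,0,0,0,0.5],[0,0,0,0.6,-0.2,0,0.5],[0,0,0,1,-0.25,0,0.5],[0,0,0,1,-0.25,0,0.5],[0,0,0,0.8,-0.2,0,0.5],[0,0,0,0.37,0,0.3,0.5],[0,0,0,0,0,0.9,0.5],[0,0,0,0,0,1,0.5],[0,0,0,0,0,0.8,0.5],[0,0,0,0,0,0.5,0.5],[0,0,0,0,0,0.2,0.5],[0,0,0,0,0,0.1,0.5],[0,0,0,0,0,0,0.5]]' 3; python3 -m pendant '[[0,0,0,0,0,0,0.1],[0,0,0,0,0,0,0.1],[0,0,0,0,0,0,0.1],[0,0,0,0,0,0,0.1],[0,0,0,0,0,0,0.1],[0,0,0,0,0,0,0.1]]' 3
```

```text
t: 19.15
tool_pos: [0.5135, -0.0658, 0.0549]
tcp_rot: [[0.0, 1.0, 0.0], [1.0, -0.0, -0.0], [-0.0, 0.0, -1.0]]
force: [0.4, 0.3, -0.3]
grip_width: 0.499
finger_force: 0.0
t: 19.75
tool_pos: [0.5123, -0.0656, 0.0547]
tcp_rot: [[-0.0, 1.0, -0.002], [1.0, 0.0, 0.0], [0.0, -0.002, -1.0]]
force: [-4.3, -0.4, 3.7]
grip_width: 0.149
finger_force: 3.0
```

```bash
python3 -m pendant '[[0,0,0,0,-0.06,0,0.1],[0,0,0,0,0,0,0.1]]' 3; python3 -m pendant '[[0,0,0,0,0,0,0.1],[0,0,0,0,0,0,0.1],[0,0,0,0,0,0,0.1]]' 50; python3 -m pendant '[[0,0,0.5,-0.025,0.006,0,0.1],[0,0,1,-0.049,0.014,0,0.1],[0,0,1,-0.048,0.018,0,0.1],[0,0,0,0,0,0,0.1]]'; python3 -c "
from h import *
s=status.observe();print(s['joint_pos'],s['ft_torque'])"
```

```text
t: 19.95
tool_pos: [0.5122, -0.0656, 0.0548]
tcp_rot: [[0.0, 1.0, 0.001], [1.0, -0.0, -0.0], [-0.0, 0.001, -1.0]]
force: [-0.0, 0.4, 0.2]
grip_width: 0.154
finger_force: 3.0
t: 20.25
tool_pos: [0.5122, -0.0656, 0.0548]
tcp_rot: [[0.0, 1.0, 0.001], [1.0, -0.0, -0.0], [-0.0, 0.001, -1.0]]
force: [0.0, 0.8, 1.4]
grip_width: 0.143
finger_force: 50.0
t: 20.65
tool_pos: [0.5132, -0.0689, 0.0548]
tcp_rot: [[0.26, 0.966, 0.002], [0.966, -0.26, -0.0], [0.0, 0.002, -1.0]]
force: [3.1, -0.5, -0.5]
grip_width: 0.142
finger_force: 50.0
[-2.00151824e+01  1.96204891e+01  1.03109346e+02  2.79540555e-02
  5.71824702e+01 -4.95297537e+00] [ 0.11780763 -0.5981552   0.05948801]
```

```bash
python3 -m pendant '[[0,0,1,-0.043,0.026,0,0.1],[0,0,1,-0.040,0.030,0,0.1],[0,0,1,-0.037,0.034,0,0.1],[0,0,1,-0.033,0.038,0,0.1],[0,0,0,0,0,0,0.1]]'; python3 -c "
from h import *
s=status.observe();print(s['ft_torque'])"; python3 -m pendant '[[0,0,1,-0.029,0.041,0,0.1],[0,0,1,-0.024,0.044,0,0.1],[0,0,1,-0.020,0.046,0,0.1],[0,0,1,-0.015,0.048,0,0.1],[0,0,1,-0.010,0.049,0,0.1],[0,0,0,0,0,0,0.1]]';python3 -c "
from h import *
s=status.observe();print(s['ft_torque'],s['joint_pos'])"
```

```text
t: 21.15
tool_pos: [0.5147, -0.0739, 0.0548]
tcp_rot: [[0.628, 0.778, 0.002], [0.778, -0.628, -0.001], [0.001, 0.002, -1.0]]
force: [3.8, -0.5, -0.4]
grip_width: 0.143
finger_force: 50.0
[-0.07527259 -0.79180651  0.11414859]
t: 21.75
tool_pos: [0.5165, -0.0804, 0.0548]
tcp_rot: [[0.933, 0.361, 0.002], [0.361, -0.933, -0.001], [0.001, 0.002, -1.0]]
force: [5.8, -2.7, -2.9]
grip_width: 0.144
finger_force: 50.0
[-0.4311181  -0.92907781  0.11900623] [-2.10650949e+01  2.00353528e+01  1.02462859e+02 -2.79461440e-02
  5.73703211e+01  4.77861753e+01]
```

```bash
python3 -m pendant '[[0,0,0,0,0,0,0.4],[0,0,0,0,0,0,0.5],[0,0,0,0,0,0,0.5],[0,0,0,0,0,-0.4,0.5],[0,0,0,0,0,-0.9,0.5],[0,0,0,0,0,-1,0.9],[0,0,0,0,0.4,-1,0.9],[0,0,0,-0.1,0.8,-0.5,0.9],[0,0,0,-0.17,0.9,0,0.9],[0,0,0,-0.1,0.8,0,0.9],[0,0,0,-0.1,0.43,0,0.9],[0,0,0,0,0,0,0.9],[0,0,0,0,0,0,0.9]]'; python3 - <<'E'
from m import *
c=imaging.capture('wrist'); cv2.imwrite('pics/w9.png',c['image'][:,:,::-1]); np.savez('c9',**c)
ring(c,[.535,-.165,.046]); knob(c,[.5165,-.0804,.089])
E
```

```text
t: 23.05
tool_pos: [0.5337, -0.1611, 0.1491]
tcp_rot: [[0.934, 0.358, -0.001], [0.358, -0.934, 0.001], [-0.001, -0.002, -1.0]]
force: [-0.9, 0.1, -1.0]
grip_width: 0.897
finger_force: 0.0
ring px 286 208
[280.625 207.375  14.125] [[ 0.5337 -0.1589  0.046 ]]
[314.875 184.375  12.4  ] [[ 0.5688 -0.1828  0.046 ]]
[280.625 207.625  28.825] [[ 0.5334 -0.159   0.046 ]]
[296.875 205.875  24.725] [[ 0.5412 -0.1741  0.046 ]]
[[163 160  16   6  88]
 [184 176  22  56 905]
 [208 254   6   7  40]] [[170.5909 162.4432]
 [195.6718 205.3856]
 [210.625  257.125 ]]
((194.40101623535156, 203.61422729492188), (55.28771209716797, 20.37665557861328), 85.91438293457031) [ 0.5197 -0.0827  0.089 ] [0.0178 0.0503] [ -65.1527 -159.3165]
```

```bash
python3 -m pendant '[[0,0,0,0.1,-0.4,0,0.5],[0,0,0,0.15,-0.9,0,0.5],[0,0,0,0.16,-1,0,0.5],[0,0,0,0.1,-0.7,0.2,0.5],[0,0,0,0,-0.26,0.7,0.5],[0,0,0,0,0,1,0.5],[0,0,0,0,0,0.9,0.5],[0,0,0,0,0,0.6,0.5],[0,0,0,0,0,0.27,0.5],[0,0,0,0,0,0.1,0.5],[0,0,0,0,0,0,0.1],[0,0,0,0,0,0,0.1],[0,0,0,0,0,0,0.1],[0,0,0,0,0,0,0.1],[0,0,0,0,0,0,0.1],[0,0,0,0,0,0,0.1]]' 3; python3 -m pendant '[[0,0,0,0,0,0,0.1],[0,0,0,0,0,0,0.1]]' 50
cat > tr.py <<'E'
import sys
from h import *
np.set_printoptions(precision=3,suppress=True)
n=sys.argv[1]; T=[]
for i in range(2):
    c=imaging.capture('side'); s=status.observe(); T.append(np.r_[s['ft_torque'],s['force']])
g=cv2.cvtColor(c['image'],cv2.COLOR_RGB2GRAY); cv2.imwrite(f'pics/t{n}.png',g)
u,v=proj(c,[[.535,-.17,.046]])[0].astype(int)
yaw=np.degrees(np.arctan2(s['tcp_rot'][1,1],s['tcp_rot'][0,1]))
np.save(f'yaw{n}.npy',yaw)
out=[]
if int(n):
    a=cv2.imread(f'pics/t0.png',0)
    u0,v0=proj(c,[[.534,-.159,.046]])[0].astype(int)
    t=a[v0-9:v0+9,u0-15:u0+15]
    k=6; t=cv2.resize(t,None,fx=k,fy=k,interpolation=2); G=cv2.resize(g[v0-25:v0+30,u0-30:u0+35],None,fx=k,fy=k,interpolation=2)
    r=cv2.matchTemplate(G,t,cv2.TM_CCOEFF_NORMED); _,m,_,l=cv2.minMaxLoc(r)
    du,dv=l[0]/k-15,l[1]/k-16
    P=plane(c,[(u0,v0),(u0+du,v0+dv)],.046); d=P[1]-P[0]
    out=[m,du,dv,'along -y mm',1e3*d@np.array([.225,-.974,0])]
print(n,'yaw',yaw,'travel mm',12*np.radians(np.load('yaw0.npy')-yaw),out,'T',np.mean(T,0),s['tool_pos'],s['t'])
E
python3 tr.py 0
```

```text
t: 24.7
tool_pos: [0.517, -0.0804, 0.0558]
tcp_rot: [[0.934, 0.358, 0.0], [0.358, -0.934, 0.001], [0.001, -0.001, -1.0]]
force: [-1.5, 2.7, 4.2]
grip_width: 0.152
finger_force: 3.0
t: 24.9
tool_pos: [0.517, -0.0804, 0.0558]
tcp_rot: [[0.934, 0.358, 0.0], [0.358, -0.934, 0.001], [0.0, -0.0, -1.0]]
force: [-1.5, 4.0, 5.3]
grip_width: 0.143
finger_force: 50.0
0 yaw -68.99958915893811 travel mm 0.0 [] T [ 0.777  0.24   0.142 -0.958  4.268  6.23 ] [ 0.517 -0.08   0.056] 25.0
```

```bash
python3 -m pendant '[[0,0,1,-0.004,0.050,0,0.1],[0,0,1,0.001,0.050,0,0.1],[0,0,0,0,0,0,0.1]]' >/dev/null; python3 tr.py 1;  python3 -m pendant '[[0,0,1,0.006,0.050,0,0.1],[0,0,1,0.011,0.049,0,0.1],[0,0,0,0,0,0,0.1]]'; python3 tr.py 2
```

```text
1 yaw -81.01843282896304 travel mm 2.5172207318929685 [0.9791111946105957, 0.5, 0.8333333333333321, 'along -y mm', np.float64(2.59442585833821)] T [ 0.543  0.283  0.043 -2.221  3.044  5.456] [ 0.518 -0.083  0.056] 25.4
t: 25.7
tool_pos: [0.5183, -0.0859, 0.0558]
tcp_rot: [[0.998, -0.055, -0.0], [-0.055, -0.998, -0.0], [-0.0, 0.0, -1.0]]
force: [-1.6, 0.0, 4.8]
grip_width: 0.147
finger_force: 50.0
2 yaw -93.01010764203296 travel mm 5.028751231691516 [0.9779083728790283, 1.1666666666666679, 1.5, 'along -y mm', np.float64(4.887710657341463)] T [ 0.396  0.335  0.078 -2.075  1.816  5.428] [ 0.518 -0.086  0.056] 25.8
```

```bash
python3 -m pendant '[[0,0,1,0.016,0.048,0,0.1],[0,0,0,0,0,0,0.1]]' >/dev/null; python3 tr.py 3;  python3 -m pendant '[[0,0,1,0.021,0.046,0,0.1],[0,0,0,0,0,0,0.1]]' >/dev/null; python3 tr.py 4; python3 -m pendant '[[0,0,1,0.026,0.043,0,0.1],[0,0,0,0,0,0,0.1]]' >/dev/null; python3 tr.py 5
```

```text
3 yaw -99.00519830972209 travel mm 6.284360084972643 [0.9741742014884949, 1.5, 1.8333333333333321, 'along -y mm', np.float64(6.030459741571513)] T [ 0.252  0.39   0.078 -2.166  2.151  5.371] [ 0.519 -0.087  0.056] 26.1
4 yaw -105.00163193766433 travel mm 7.54025020719145 [0.9843315482139587, 1.6666666666666679, 2.0, 'along -y mm', np.float64(6.600864867894191)] T [ 0.225  0.401  0.137 -2.35   0.511  5.663] [ 0.519 -0.089  0.056] 26.4
5 yaw -110.9911421032345 travel mm 8.794690282841891 [0.9758343696594238, 1.8333333333333321, 2.0, 'along -y mm', np.float64(6.743382087336266)] T [ 0.125  0.487  0.169 -2.73   0.094  5.93 ] [ 0.519 -0.09   0.056] 26.7
```

```bash
python3 - <<'E'
from h import *
c=imaging.capture('side')
u0,v0=proj(c,[[.534,-.159,.046]])[0].astype(int)
uv=proj(c,[[.545,-.205,.03]])[0].astype(int)
def track(a,b,u,v,hw,hh):
    t=a[v-hh:v+hh,u-hw:u+hw].astype(np.float32); W=np.eye(2,3,dtype=np.float32)
    W[:,2]=[u-hw,v-hh]
    cc,W=cv2.findTransformECC(t,b.astype(np.float32),W,cv2.MOTION_TRANSLATION,(3,200,1e-6),None,3); return cc,W[0,2]-u+hw,W[1,2]-v+hh
I=[cv2.imread(f'pics/t{i}.png',0) for i in range(6)]
y=[np.load(f'yaw{i}.npy') for i in range(6)]
du=dv=0
U,V=u0,v0; D=np.zeros(2)
for i in range(1,6):
    cc,a,b=track(I[i-1],I[i],int(round(u0+D[0])),int(round(v0+D[1])),13,8); D=D+[a,b]
    P=plane(c,[(u0,v0),(u0+D[0],v0+D[1])],.046); d=(P[1]-P[0])*1e3
    print(i,round(12*np.radians(y[0]-y[i]),2),'ring',np.round([cc,*D,d@[.225,-.974,0],d@[.974,.225,0]],2),'V',np.round(track(I[0],I[i],*uv,14,9),2))
E
```

```text
1 2.52 ring [ 0.98  0.64  0.95  3.03 -0.27] V [0.99 0.06 0.02]
2 5.03 ring [ 0.98  1.3   1.89  6.02 -0.48] V [0.98 0.08 0.03]
3 6.28 ring [ 0.99  1.69  2.42  7.68 -0.56] V [0.97 0.09 0.05]
4 7.54 ring [ 0.96  1.98  2.84  9.01 -0.66] V [0.97 0.09 0.06]
5 8.79 ring [ 0.99  2.03  2.94  9.32 -0.73] V [0.97 0.09 0.07]
```

```bash
python3 -m pendant '[[0,0,0.67,0.020,0.027,0,0.1],[0,0,0,0,0,0,0.1]]' ; python3 tr.py 6; python3 - <<'E'
from h import *
from scipy.optimize import least_squares
c=imaging.capture('side')
I=[cv2.imread(f'pics/t{i}.png',0).astype(np.float32) for i in range(7)]
T=np.array([12*np.radians(np.load('yaw0.npy')-np.load(f'yaw{i}.npy')) for i in range(7)])
u0,v0=proj(c,[[.534,-.159,.046]])[0]
# ring displacement along the known image direction; each frame i against the last frame 6 and first frame 0
q=proj(c,[[.534,-.159,.046],[.534+.00225,-.159-.00974,.046]]); dirn=(q[1]-q[0])/10  # px per mm
for ref,refd in ((6,7.3),(0,0)):
    cx=np.array([u0,v0])+dirn*refd; t=cv2.getRectSubPix(I[ref],(27,17),tuple(map(float,cx)))
    out=[]
    for i in range(7):
        D=np.arange(-4,12,.1) 
        s=[cv2.matchTemplate(cv2.getRectSubPix(I[i],(27,17),tuple(map(float,np.array([u0,v0])+dirn*d))),t,cv2.TM_CCOEFF_NORMED)[0,0] for d in D]
        k=int(np.argmax(s)); out.append((round(D[k],2),round(float(s[k]),3)))
    print(ref,list(zip(T.round(2),out)))
E
```

```text
t: 26.95
tool_pos: [0.5192, -0.0907, 0.0558]
tcp_rot: [[0.906, -0.424, -0.001], [-0.424, -0.906, -0.001], [-0.0, 0.001, -1.0]]
force: [-3.1, 0.5, 5.3]
grip_width: 0.148
finger_force: 50.1
6 yaw -114.99409178314848 travel mm 9.633066103315716 [0.9736830592155457, 1.8333333333333321, 2.0, 'along -y mm', np.float64(6.743382087336266)] T [ 0.147  0.524  0.264 -2.434  0.004  5.763] [ 0.519 -0.091  0.056] 27.05
6 [(np.float64(0.0), (np.float64(0.6), 0.989)), (np.float64(2.52), (np.float64(3.2), 0.983)), (np.float64(5.03), (np.float64(5.3), 0.984)), (np.float64(6.28), (np.float64(6.7), 0.986)), (np.float64(7.54), (np.float64(7.3), 0.996)), (np.float64(8.79), (np.float64(7.3), 0.998)), (np.float64(9.63), (np.float64(7.3), 1.0))]
0 [(np.float64(0.0), (np.float64(0.0), 1.0)), (np.float64(2.52), (np.float64(2.1), 0.984)), (np.float64(5.03), (np.float64(4.8), 0.988)), (np.float64(6.28), (np.float64(6.1), 0.979)), (np.float64(7.54), (np.float64(6.7), 0.988)), (np.float64(8.79), (np.float64(6.7), 0.987)), (np.float64(9.63), (np.float64(6.7), 0.986))]
```

```bash
python3 -m pendant '[[0,0,0,0,0,0,0.3],[0,0,0,0,0,0,0.5],[0,0,0,0,0,0,0.5],[0,0,0,0,0,-0.4,0.5],[0,0,0,0,0,-0.8,0.5],[0,0,-0.5,0,0,-1,0.9],[0,0,-1,0,0,-1,0.9],[0,0,-1,0,0,-0.53,0.9],[0,0,-1,0,0,0,0.9],[0,0,-1,0,0,0,0.9],[0,0,-1,0,0,0,0.9],[0,0,-1,0,0,0,0.9],[0,0,-1,0,0,0,0.9],[0,0,-0.17,-0.1,0.4,0,0.9],[0,0,0,-0.17,1,0,0.9],[0,0,0,-0.1,0.9,0,0.9],[0,0,0,-0.1,0.54,0,0.9],[0,0,0,0,0,0,0.9],[0,0,0,0,0,0,0.9]]'; python3 - <<'E'
from m import *
c=imaging.capture('wrist'); cv2.imwrite('pics/w10.png',c['image'][:,:,::-1]); np.savez('c10',**c)
ring(c,[.535,-.166,.046]); knob(c,[.5192,-.0907,.089])
c9=dict(np.load('c9.npz')); print(c['eye']-c9['eye'])
g0,g1=[cv2.cvtColor(x['image'],cv2.COLOR_RGB2GRAY).astype(np.float32) for x in(c9,c)]
y=np.array([.225,-.974,0])
def tr(P,z,hw,hh,rng):
    P=np.array([*P,z]); t=cv2.getRectSubPix(g0,(hw,hh),tuple(map(float,proj(c9,[P])[0])))
    best=max(((cv2.matchTemplate(cv2.getRectSubPix(g1,(hw,hh),tuple(map(float,proj(c,[P+y*d*1e-3+np.array([.974,.225,0])*e*1e-3])[0]))),t,cv2.TM_CCOEFF_NORMED)[0,0],d,e) for d in np.arange(*rng,.1) for e in np.arange(-1.5,1.6,.25)))
    return np.round(best,3)
print('ring',tr((.5336,-.159),.046,65,65,(0,14)))
print('bore',tr((.5336,-.159),.046,37,37,(0,14)))
print('carriage',tr((.5165+.225*.012,-.0804-.974*.012),.054,70,41,(0,16)))
print('pad',tr((.528-.001,-.130+.004),.042,31,31,(0,16)))
print('plate/V',tr((.548,-.215),.042,45,31,(-3,3)))
E
```

```text
t: 29.0
tool_pos: [0.5336, -0.1603, 0.1487]
tcp_rot: [[0.934, 0.358, -0.0], [0.358, -0.934, 0.001], [-0.0, -0.001, -1.0]]
force: [-0.6, -0.0, 0.0]
grip_width: 0.9
finger_force: 0.0
ring px 288 208
[287.875 208.875  14.325] [[ 0.535  -0.1657  0.046 ]]
[304.625 209.875  17.775] [[ 0.5402 -0.1824  0.046 ]]
[287.875 208.625  28.65 ] [[ 0.5352 -0.1657  0.046 ]]
[[163 160  27   8 152]
 [212 183  16  14 138]
 [183 197  31  32 485]
 [207 254   7   9  57]] [[176.4474 163.4408]
 [220.3913 188.4638]
 [197.7196 212.866 ]
 [210.2807 258.2982]]
((197.75003051757812, 212.75003051757812), (14.849241256713867, 35.35533905029297), 45.0) [ 0.5132 -0.0869  0.089 ] [0.0335 0.0128] [ -25.7275 -116.7983]
[-0.0003  0.0009 -0.0004]
ring [ 0.925  6.6   -0.25 ]
bore [0.997 6.7   0.   ]
carriage [0.642 9.3   1.5  ]
pad [0.961 7.5   0.25 ]
plate/V [0.847 1.2   0.25 ]
```

```bash
python3 -c "
from rig import robot
print(robot.close_job())"
```

```text
the job is handed in; nothing more can be done
None
```

I handed the job in at about 29 s: the tallest ring is seated in the V with the pad compressed an estimated 2.7–2.8 mm (about 8 N), and the knob is released. On the first try the ring landed on the V stop and tilted, so I lifted it and laid it again.

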